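Walk the loaded store crate home under the rack

ROBOT

A 7-joint arm with a two-finger parallel gripper is mounted at the origin on a cart in front of the work surface, level with it; the furniture and walls round the work are solid. World frame = base frame: x ahead of the robot, y to its left, z up, the work surface at z = 0. Lengths are in m, angles in rad, forces in N, time in s.
With the tool pointing down it reaches from about 0.4 to 0.875 m from the base axis. Payload 4.4 kg.
Tool frame: the origin (TCP) lies on the centre line of the jaws, within the pads' length; the fingertips stand 19 mm ahead of it and the grasp point (between the pads) is the TCP; z points along the fingers, y is the line along which they close (so a half turn about z gives the same grasp; the last joint's range is limited). The gripper opens to 85 mm and grips with 20 to 120 N. Pads are 22 mm wide; open, the fingers measure 114 mm over their backs; the gripper's body (76 mm by 85 mm) begins 54 mm behind the grasp point. The pads swing forward as they close: fully open they stand 13 mm farther back than shut.
Start: joints at [-1.356, 0.628, 0.038, 1.517, -0.027, 0.996, -0.02], TCP at [0.18, 0.625, 0.228] pointing down, gripper open.
Joint ranges: [-3.06, 3.06], [-0.37, 2.12], [-1.25, 1.32], [0.18, 2.47], [-1.1, 4.24], [0.23, 1.98], [-2.94, 2.94]. Speed limits (rad/s): [2.57, 2.57, 3.14, 3.14, 3.14, 3.14, 3.14].

INTERFACE

Orientations are given as a rotation vector (axis times angle).
In Python, from cell import env gives the robot as it stands.
- The arm moves only by the shell command python3 -m jog 'ROWS' [OPENING] [FORCE]. ROWS is text: rows parted by semicolons, each of 4 numbers parted by spaces: the shift along the tool's x, y, z in mm, then the turn about the tool's z in rad. In form: tx ty tz roll; .... A call has 1 to 8 rows; each row is the pose to reach, as a shift and turn from the pose commanded when the call began, along the tool's axes at that moment; what a row does not reach only later rows make up. A row lasts 1/10 s, in which the tool goes at most 50 mm and 8.59 degrees, less where a joint would pass 70% of its speed; a pose out of reach is approached as far as the arm can. A call with a gripper value outside its range is refused whole. OPENING is the finger opening in mm, from 0 to 85.4, set as the call begins (- or left out, the last holds). The fingers move at their own pace and stop on an object; FORCE is the grip in N (left out, the last holds). Time passes only in rows, so rows that repeat a pose let the fingers close. It gives the time, the measured TCP pose, the force, the opening and the grip force at its end, in the units of the state.
- env.observe(): the state, without advancing time (a new reading comes with each control period).
- env.read_camera(name): name is "scene" or "top"; returns (picture, depth): 400x640x3 uint8, red, green, blue; 400x640 float32, m along the optical axis (not along the pixel's ray), 0 where there is no reading.
- env.camera_params(name): a dict with "K" (3x3 intrinsics, pixels), "dist" ([k1, k2, p1, p2, k3] as OpenCV has them; the pictures are not rectified), "rvec" (rotation vector, rad) and "tvec" (3), from world to camera coordinates, as OpenCV has them. Camera axes: x right, y down, z forward; pixel columns grow to the right and rows downward; lengths in m; the calibration is good to about 2 mm. A picture is of the moment at which its call begins. camera_params takes no time and is no camera call.
- env.job_done(): hands the job in; it is judged then, once.
Trained networks look in the newest picture that a camera, given by its name, has taken for a name from the list of things; names that differ only in an ending like _2 or _b are one class to them, and where a whole thing is asked for, a point or a joint stands for the part that bears it (a point fixed in the world has none). Each returns a list of dicts, best first, with "confidence" (0 to 1); they miss things now and then, are a little off and sometimes report something else, mostly with a low value. They report only what shows in the picture. A call takes as long as a camera call. They do not tell look-alikes from the thing itself.
- env.boxes_of(name, camera): "point" ([x, y, z] in m, in the coordinates of the camera as it stood for that picture, good to about 4 mm: the middle of the surface that is visible of it).
- env.tip_of(name, camera): "point" ([x, y, z] in m, in the coordinates of the camera as it stood for that picture, good to about 4 mm: a listed point, or the origin of a listed thing).
The state is a dict: "time_s": time; "joint_positions": joint angles; "qd": joint speeds; "effort": joint torques, N m; "tool_pos": TCP position; "eef_rot": TCP orientation; "wrist_force": force on the tool from outside, world axes, zero at the start; "torque": the same for the moment, N m; "gripper_width": finger opening in m; "finger_force": force on a finger pad.
Only numpy, scipy, OpenCV 4.12 (cv2) and the standard library are available. Lean on these libraries where they do the work, as an engineer would, in place of code of your own. Each camera call takes 0.05 s, during which the arm holds its last target. There are 200 camera calls.

TASK

Stand the black-capped spice jar, which stands loose near the front of the worktop, upright in the empty front-middle compartment of the wooden store crate. Then slide the heavy crate, without lifting it, into the bay under the dark wooden rack until both its far corners rest against the stop batten at the back of the bay (the batten is set to a different depth each time, so feel for it): walk it in by pushing its left and right front uprights in turn, not the thin slat between them, gently and without knocks, never with more than about 30 N. Keep everything in the crate upright and leave the mug where it stands.

Things in the scene. Friction and masses are not known exactly. Their poses are not given: they have to be found in the camera images.
- crate: Light wooden open-topped crate, steel corner posts, 200 (x) x 250 (y) x 72 mm, about 1.75 kg with its load, on four felt pads 110 (x) by 130 mm (y) apart. Origin on the worktop under its centre; +x points to the far end, which enters the bay first, y to its left. 36 mm high dividers make 2 rows x 3 compartments of 88 x 74 mm. Its near face is open in the middle but for a lip 22 mm high.
- crate_lip: Thin wooden slat between the two front uprights, 164 mm long, 18 mm high, 7 mm thick, its top 22 mm above the worktop; it only keeps the jars in and is not made to be pushed. Origin in its middle.
- crate_slot (a point): Middle of the floor of the empty compartment (front row, middle): 46.5 mm towards the robot from the crate's centre, 12 mm above the worktop; axes as the crate's. Neighbours: small glass left, clay pot right, mustard jar behind (its top 97 mm above the worktop).
- crate_push_left (a point): Middle of the near face of the crate's left front upright, 40 mm up, 101 mm left of the crate's middle line. The upright is flat polished steel, 40 mm wide, from 8 to 72 mm up. Pushing here takes 5 to 15 N, swings this side forward and hardly moves the other upright. Against the stop batten, or when the crate wedges in the bay, the force rises steeply past that.
- crate_push_right (a point): The same on the crate's right front upright, 101 mm right of the middle line.
- crate_far_left (a point): Point on the far end of the crate, at its left far corner post (10 mm radius, 10 mm in from the crate's side), 35 mm up: this meets the stop batten, which spans 11 to 66 mm up.
- crate_far_right (a point): The same at the right far corner.
- rack: Dark wooden rack fixed on the worktop, 328 wide, 131 deep, 165 mm high; mill, salt and pot on top. Bay 262 mm wide under its top board (underside 149 mm up): 6 mm to spare each side of the crate; the first 30 mm of its cheeks flare out by 10 mm. Origin on the worktop, middle of the mouth; +x into the bay, y left. At the back a clamped stop batten spans the bay, 72 to 98 mm in: find it by feel.
- black_spice: Loose spice jar with a black cap and a green label, 45 mm diameter, 105 mm tall, 110 g; cap (rigid, grip here) from 84 to 105 mm up. Origin under its centre; z is its axis. It starts on the worktop to the left or right of the crate.
- shot_glass: Small clear drinking glass, 46 mm diameter, 59 mm tall, loose in the crate's front left compartment. Origin under its centre.
- clay_pot: Small terracotta pot, 64 mm diameter, 56 mm tall, loose in the crate's front right compartment. Origin under its centre.
- honey_jar: Glass jar with a grey lid, 65 mm diameter, 88 mm tall, loose in the crate's back left compartment. Origin under its centre.
- mustard_jar: Jar with a red lid, 62 mm diameter, 85 mm tall, loose in the crate's back middle compartment. Origin under its centre.
- nut_jar: Jar of nuts with a gold lid, 67 mm diameter, 90 mm tall, loose in the crate's back right compartment. Origin under its centre.
- mug: White mug, 82 mm diameter, 91 mm tall, its handle reaching 57 mm from its origin, standing on the worktop on the side where the spice jar is not. Bystander. Origin under the middle of mug and handle.
There are look-alikes about, which are no part of the job. Leave any blue look-alike of the shot_glass alone.

How it is judged:
On the way, in this order (a step that is already met when the one before it is completed fails the run):
1. the black-capped spice jar stands upright in the empty compartment and is let go (horizontal distance between black_spice and crate_slot below 0.03 m and z of black_spice in the frame of crate below 0.018 m and angle between black_spice's own z axis and vertical below 0.15 rad and contact force between the fingers and black_spice below 0.1 N), for 0.3 s.
2. the crate's far end is inside the bay, both far corners at least 20 mm past the mouth, with the jar aboard (x of each of crate_far_left, crate_far_right in the frame of rack above 0.02 m and horizontal distance between black_spice and crate_slot below 0.03 m and z of black_spice in the frame of crate below 0.018 m and angle between black_spice's own z axis and vertical below 0.15 rad), for 0.1 s.
At the end, for the whole second after the job is handed in: the crate stands flat, at rest and square in the bay (within 0.015 rad), its far end against the stop batten (gap under 2.5 mm); the black-capped jar stands upright in the front middle compartment and the other five things stand upright on the crate's floor (within 0.15 rad) (x of stop_c0 in the frame of crate below 0.1115 m and angle between the x axis of crate and the x axis of rack, either way round below 0.015 rad and horizontal distance between black_spice and crate_slot below 0.03 m and z of each of black_spice, honey_jar, mustard_jar, nut_jar, shot_glass, clay_pot in the frame of crate below 0.018 m and angle between each of black_spice, honey_jar, mustard_jar, nut_jar, shot_glass, clay_pot's own z axis and vertical below 0.15 rad and angle between crate's own z axis and vertical below 0.03 rad and linear speed of crate below 0.01 m/s and linear speed of black_spice below 0.02 m/s); the robot touches nothing.
It fails at once if the thin front slat is pushed, with more than 3 N (contact force between the fingers and crate_lip above 3 N).
It fails at once if the crate is pressed with more than 30 N (contact force between any of the fingers, the arm and crate above 30 N).
It fails at once if the crate is lifted or tipped (angle between crate's own z axis and vertical above 0.06 rad or height (world z) of crate above 0.012 m).
It fails at once if something in the crate is tipped over (angle between any of honey_jar, mustard_jar, nut_jar, shot_glass, clay_pot's own z axis and vertical above 0.5 rad).
It fails at once if the mug is disturbed (distance of mug from where it was at the start of the episode above 0.03 m or angle between mug's own z axis and vertical above 0.3 rad).
It also fails if it takes over 72 s, if anything falls off the work surface, if the arm or the gripper's body presses on something with over 40 N, if the wrist force passes 120 N, or if a joint passes its speed limit or range.

## Working session

There is one attempt and no reset: what is moved stays moved. The work goes in short steps, Python scripts to look and compute and a shell command to move; the robot and the scene stay as the last step left them, time stands still between calls to the robot, and variables do not carry over. Pictures are saved under pics/ and viewed, at most 10 in all, crops included, and the job is handed in when it is done.

```bash
ls; mkdir -p pics; cat > h.py <<'E'
import numpy as np,cv2
from cell import env
def w(cam,p):
    c=env.camera_params(cam);R=cv2.Rodrigues(np.array(c["rvec"],float))[0]
    return R.T@(np.array(p,float)-np.array(c["tvec"],float).ravel())
def px(cam,P):
    c=env.camera_params(cam)
    return cv2.projectPoints(np.array(P,float).reshape(-1,1,3),np.array(c["rvec"],float),np.array(c["tvec"],float),np.array(c["K"],float),np.array(c["dist"],float))[0].reshape(-1,2)
def find(name,cam,kind="tip"):
    for d in (env.tip_of if kind=="tip" else env.boxes_of)(name,cam):
        P=w(cam,d["point"]);print(cam,kind,name,np.round(P,4),px(cam,P)[0].round(),round(d["confidence"],2))
E
python3 - <<'E'
from h import *
for c in("scene","top"):
    im,_=env.read_camera(c);cv2.imwrite(f"pics/{c}0.png",im[:,:,::-1])
    for n in["black_spice","crate","crate_slot","crate_push_left","crate_push_right","crate_far_left","crate_far_right","rack","mug"]: find(n,c)
s=env.observe();print({k:np.round(v,3) for k,v in s.items()})
E
```

```text
pics
scene tip black_spice [ 0.4806  0.2838 -0.0009] [247. 180.] 0.91
scene tip crate [ 0.5591 -0.0098 -0.0011] [320. 218.] 0.89
scene tip crate [ 0.4223 -0.3426  0.0031] [349. 327.] 0.62
scene tip crate [ 0.5161 -0.0836  0.0116] [320. 233.] 0.6
scene tip crate_slot [ 0.5127 -0.0128  0.0118] [304. 219.] 0.83
scene tip crate_slot [0.6062 0.0655 0.0095] [321. 197.] 0.19
scene tip crate_push_left [0.4654 0.0924 0.0351] [268. 197.] 0.9
scene tip crate_push_right [ 0.4607 -0.1146  0.0355] [305. 238.] 0.56
scene tip crate_far_left [ 5.59e-01 -7.90e-03 -3.00e-04] [320. 217.] 0.7
scene tip crate_far_right [ 0.6573 -0.1249  0.0357] [381. 215.] 0.78
scene tip mug [ 0.4204 -0.3407  0.0053] [347. 326.] 0.76
top tip black_spice [0.4625 0.0937 0.0441] [289. 221.] 0.71
top tip black_spice [ 4.808e-01  2.833e-01 -3.000e-04] [227. 216.] 0.54
top tip crate [ 0.5667 -0.0093  0.0017] [325. 190.] 0.58
top tip crate_slot [ 0.5218 -0.0062  0.0174] [324. 204.] 0.95
top tip crate_push_left [0.4643 0.0947 0.045 ] [289. 221.] 0.96
top tip crate_push_right [ 0.4617 -0.1065  0.0373] [358. 223.] 0.71
top tip crate_far_left [0.6648 0.1038 0.0363] [289. 155.] 0.59
top tip crate_far_right [ 0.662  -0.1218  0.0365] [364. 157.] 0.71
top tip rack [ 0.6057 -0.0098  0.0164] [326. 176.] 0.61
top tip mug [ 0.4252 -0.3413  0.0018] [436. 239.] 0.78
{'time_s': np.float64(1.0), 'joint_positions': array([-1.356,  0.628,  0.038,  1.517, -0.027,  0.996, -0.02 ]), 'qd': array([-0.001, -0.   ,  0.   ,  0.001,  0.001, -0.   ,  0.   ]), 'effort': array([ 0.0000e+00, -5.6330e+01,  1.2260e+00, -1.9379e+01,  1.1000e-02,
        1.0000e-03, -0.0000e+00]), 'tool_pos': array([0.18 , 0.625, 0.228]), 'eef_rot': array([-0.44 , -3.111, -0.   ]), 'wrist_force': array([-0.216,  0.506,  0.879]), 'torque': array([ 0.016,  0.03 , -0.042]), 'finger_force': np.float64(0.0), 'gripper_width': np.float64(0.085)}
```

View pics/scene0.png

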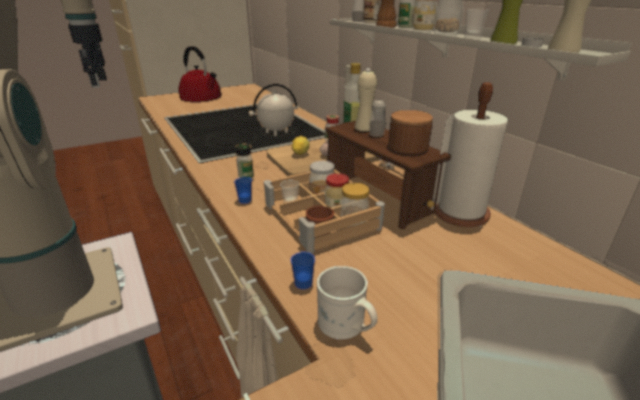

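View pics/top0.png

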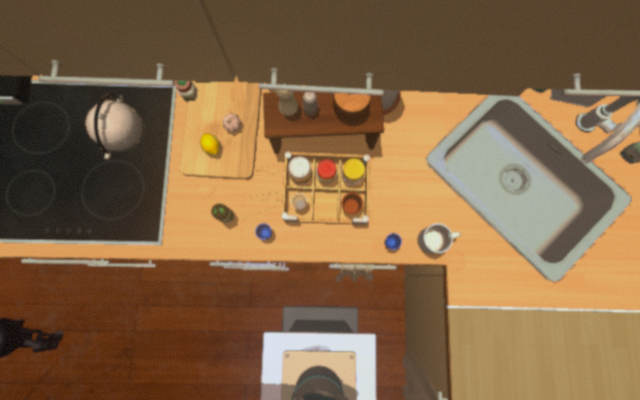

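The scene picture shows the black-capped jar at (245,160), blue cups at (245,190) and (303,270), the crate near (325,205) and the mug at (342,300). In the top picture the jar is at (222,213) and the crate at (326,188).

Things that could be taken for black_spice: the jar at top (222,213), the red-capped jar at top (185,88), the salt and mill on the rack at top (310,103), and the blue cup at (264,232). I choose (222,213) and will check it in one crop.

```bash
cat >> h.py <<'E'
def cloud(cam):
    im,d=env.read_camera(cam);c=env.camera_params(cam);h,wd=d.shape
    uv=np.stack(np.meshgrid(np.arange(wd),np.arange(h)),-1).reshape(-1,1,2).astype(float)
    n=cv2.undistortPoints(uv,np.array(c["K"],float),np.array(c["dist"],float)).reshape(-1,2)
    P=np.c_[n,np.ones(len(n))]*d.reshape(-1,1)
    R=cv2.Rodrigues(np.array(c["rvec"],float))[0]
    P=(P-np.array(c["tvec"],float).ravel())@R
    P[d.ravel()<=0]=np.nan
    return im,P.reshape(h,wd,3)
E
python3 - <<'E'
from h import *
im,P=cloud("top")
def rect(u0,u1,v0,v1,z0,z1,t):
    Q=P[v0:v1,u0:u1].reshape(-1,3);Q=Q[(Q[:,2]>z0)&(Q[:,2]<z1)]
    print(t,len(Q),cv2.minAreaRect(Q[:,:2].astype(np.float32)),np.round(np.percentile(Q,[1,50,99],axis=0),4).tolist())
    return Q
rk=rect(250,400,80,150,.150,.180,"rack")
rect(270,385,140,235,.055,.08,"crate")
rect(205,245,195,232,.09,.12,"cap")
rect(250,280,220,245,.03,.1,"blueL")
rect(380,405,230,255,.03,.1,"blueR")
rect(415,465,220,260,.06,.1,"mug")
# rack front edge by columns
T=[]
for u in range(270,380,4):
    c=P[80:160,u];c=c[(c[:,2]>.15)&(c[:,2]<.18)]
    if len(c):T.append(c[np.argmin(c[:,0])])
T=np.array(T);k=np.polyfit(T[:,1],T[:,0],1);print("front edge x=k*y+b",k,np.std(T[:,0]-np.polyval(k,T[:,1])))
a,_=env.read_camera("scene")
c1=cv2.resize(a[130:230,200:340],(560,400),interpolation=3);c2=cv2.resize(im[140:250,200:400],(727,400)) 
cv2.imwrite("pics/crop.png",cv2.resize(np.hstack([c1,c2[:, :]]),(800,250))[:,:,::-1])
for n in["shot_glass","rack"]:find(n,"top");find(n,"scene")
E
```

```text
rack 3639 ((0.7514030337333679, -0.010492250323295593), (0.13065935671329498, 0.3556327521800995), 3.557037115097046) [[0.6799, -0.159, 0.1554], [0.7274, 0.0185, 0.1659], [0.8074, 0.1639, 0.1765]]
crate 1344 ((0.5659182071685791, -0.003953918814659119), (0.2749446630477905, 0.30930575728416443), 1.7940481901168823) [[0.4614, -0.1365, 0.0556], [0.5807, -0.0179, 0.0691], [0.6994, 0.1436, 0.0787]]
cap 224 ((0.47916027903556824, 0.2825889587402344), (0.04435131698846817, 0.04237945377826691), 45.48080825805664) [[0.4575, 0.2612, 0.0909], [0.4782, 0.2812, 0.1045], [0.4993, 0.3039, 0.1103]]
blueL 106 ((0.4304698705673218, 0.16619199514389038), (0.04501897841691971, 0.04369702190160751), 30.3861083984375) [[0.4089, 0.1437, 0.0316], [0.4363, 0.1745, 0.0537], [0.4518, 0.1892, 0.0625]]
blueR 110 ((0.4094543159008026, -0.20382016897201538), (0.04544011875987053, 0.04265330731868744), 89.75357818603516) [[0.3882, -0.2264, 0.0301], [0.4131, -0.2131, 0.0544], [0.4308, -0.1815, 0.0633]]
mug 315 ((0.42669689655303955, -0.3298977017402649), (0.07911312580108643, 0.1015150249004364), 43.58982849121094) [[0.3795, -0.3873, 0.0605], [0.4257, -0.3394, 0.0822], [0.458, -0.2828, 0.0941]]
front edge x=k*y+b [-0.07173891  0.68822626] 0.0005793281719275343
top tip shot_glass [ 0.4308  0.1623 -0.    ] [267. 234.] 0.58
top tip shot_glass [ 0.4128 -0.2029  0.0005] [389. 242.] 0.57
top tip shot_glass [0.5178 0.067  0.016 ] [300. 205.] 0.5
scene tip shot_glass [0.5223 0.0675 0.0145] [293. 203.] 0.91
scene tip shot_glass [0.429  0.1643 0.0024] [245. 200.] 0.71
scene tip shot_glass [ 0.4121 -0.2029  0.0022] [304. 281.] 0.7
scene tip shot_glass [0.6059 0.065  0.0096] [321. 197.] 0.58
top tip rack [ 0.5176 -0.0842  0.0098] [350. 206.] 0.64
top tip rack [ 0.4256 -0.3393  0.0012] [435. 239.] 0.44
scene tip rack [ 0.4801  0.2832 -0.0015] [247. 180.] 0.41
scene tip rack [ 0.4223 -0.3422  0.0036] [349. 327.] 0.22
```

View pics/crop.png

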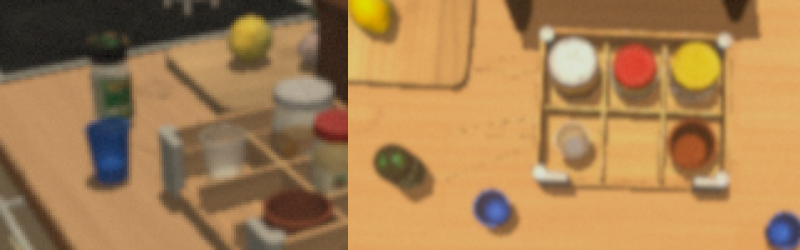

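The crop shows one green-labelled jar with a black cap, standing on the worktop. That is the right one, at about (0.480, 0.283). The blue cup beside it is at (0.430, 0.166).

```bash
cat >> h.py <<'E'
def rel(x,y,z,az=None):
    s=env.observe();R=cv2.Rodrigues(np.array(s["eef_rot"],float))[0]
    a=np.arctan2(R[1,1],R[0,1])
    print("t",round(float(s["time_s"]),2),"shift mm",np.round(1000*R.T@(np.array([x,y,z])-s["tool_pos"]),1),"az",round(a,4),"roll",None if az is None else round(a-az,3))
E
python3 - <<'E'
from h import *
rel(.4795,.283,.17,1.556);rel(.4795,.283,.097,1.556)
E
```

```text
t 1.3 shift mm [-382.3 -245.2   58.3] az 1.29 roll -0.266
t 1.3 shift mm [-382.3 -245.2  131.3] az 1.29 roll -0.266
```

```bash
python3 -m jog '-42 -27 6 -0.12; -84 -54 13 -0.2; -126 -81 19 -0.266; -168 -108 26 -0.266; -210 -135 32 -0.266; -252 -162 38 -0.266; -294 -188 45 -0.266; -336 -215 51 -0.266' 85; python3 -c "
from h import *
rel(.4795,.283,.17,1.556);rel(.4795,.283,.097,1.556)"
```

```text
time_s: 2.1
tool_pos: [0.4432, 0.3251, 0.1775]
eef_rot: [0.023, 3.141, 0.001]
wrist_force: [-0.7, 0.4, -0.0]
gripper_width: 0.0851
finger_force: 0.0
t 2.1 shift mm [-36.9 -41.5   7.5] az 1.5562 roll 0.0
t 2.1 shift mm [-36.9 -41.6  80.5] az 1.5562 roll 0.0
```

```bash
python3 -m jog '-25 -28 5 0; -37 -41.5 8 0; -37 -41.5 8 0; -37 -41.5 35 0; -37 -41.5 60 0; -37 -41.5 80 0; -37 -41.5 80 0'; python3 -m jog '0 0 0 0; 0 0 0 0; 0 0 0 0; 0 0 0 0; 0 0 0 0; 0 0 0 0' 30 40
```

```text
time_s: 2.8
tool_pos: [0.4756, 0.285, 0.0955]
eef_rot: [-0.02, -3.137, 0.003]
wrist_force: [-0.0, 0.2, 0.1]
gripper_width: 0.0852
finger_force: 0.0
time_s: 3.4
tool_pos: [0.4809, 0.2869, 0.101]
eef_rot: [0.023, 3.135, 0.008]
wrist_force: [-1.1, 0.2, 15.6]
gripper_width: 0.0299
finger_force: 10.6
```

```bash
python3 - <<'E'
from h import *
a,_=env.read_camera("scene");b,_=env.read_camera("top")
cv2.imwrite("pics/g1.png",np.hstack([cv2.resize(a[110:210,180:320],(400,286),interpolation=3),cv2.resize(b[150:250,170:310],(400,286),interpolation=3)])[:,:,::-1])
find("black_spice","top");find("black_spice","scene")
E
```

```text
top tip black_spice [0.4812 0.2827 0.0017] [227. 216.] 0.71
scene tip black_spice [0.4774 0.2827 0.0017] [246. 179.] 0.8
```

View pics/g1.png

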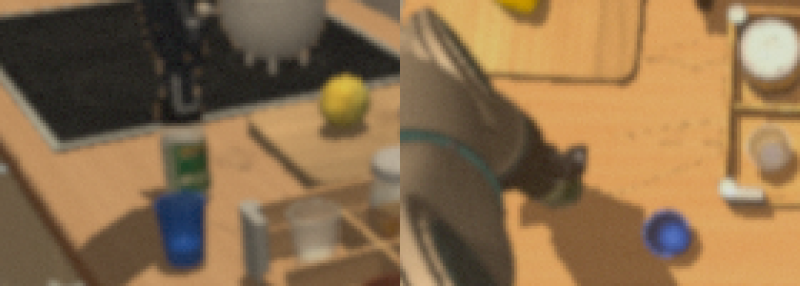

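```bash
python3 - <<'E'
from h import *
s=env.observe();print(s["tool_pos"],s["wrist_force"],s["gripper_width"],s["finger_force"],cv2.Rodrigues(np.array(s["eef_rot"],float))[0].round(3).tolist())
for z in(.08,.105,.13,.16):print(z,px("scene",[.481,.284,z]))
a,P=cloud("scene");print(P[136:166:2,245].round(3).tolist())
E
python3 -m jog '0 0 0 0; 0 0 0 0; 0 0 0 0; 0 0 0 0; 0 0 0 0' 85
```

```text
[0.4808754  0.28688856 0.10100238] [-0.38543972  1.32115234 14.87629585] 0.029881754629168863 10.566397681832314 [[-1.0, 0.015, 0.006], [0.015, 1.0, 0.005], [-0.006, 0.005, -1.0]]
0.08 [[244.60781748 154.05415713]]
0.105 [[243.73731995 145.79627815]]
0.13 [[242.84585685 137.34919294]]
0.16 [[241.74729389 126.95313225]]
[[0.478, 0.257, 0.143], [0.479, 0.26, 0.136], [0.479, 0.261, 0.13], [0.478, 0.262, 0.124], [0.479, 0.266, 0.117], [0.477, 0.26, 0.113], [0.477, 0.264, 0.106], [0.48, 0.273, 0.097], [0.479, 0.271, 0.091], [0.477, 0.269, 0.086], [0.477, 0.269, 0.08], [0.476, 0.269, 0.074], [0.476, 0.272, 0.067], [0.475, 0.269, 0.063], [0.474, 0.27, 0.056]]
time_s: 4.15
tool_pos: [0.4781, 0.2843, 0.0973]
eef_rot: [-0.023, -3.141, 0.0]
wrist_force: [-0.2, -1.0, -0.3]
gripper_width: 0.0855
finger_force: 0.0
```

```bash
python3 - <<'E'
from h import *
a,P=cloud("scene")
cv2.imwrite("pics/g2.png",cv2.resize(a[110:200,190:300],(733,600),interpolation=3)[:,:,::-1])
m=(np.abs(P[...,0]-.479)<.03)&(np.abs(P[...,1]-.284)<.075)&(P[...,2]>.05)
Q=P[m]
for y in np.arange(.21,.36,.01):
    q=Q[np.abs(Q[:,1]-y)<.005]
    if len(q):print(round(y,3),len(q),q[:,2].min().round(3),np.percentile(q[:,2],5).round(3),q[:,2].max().round(3))
E
```

```text
0.21 93 0.158 0.16 0.47
0.22 201 0.154 0.172 0.472
0.23 299 0.115 0.122 0.471
0.24 247 0.112 0.127 0.471
0.25 1397 0.161 0.22 0.47
0.26 602 0.059 0.198 0.444
0.27 269 0.05 0.053 0.424
0.28 126 0.05 0.057 0.419
0.29 50 0.055 0.06 0.414
0.3 38 0.064 0.088 0.411
0.31 22 0.102 0.102 0.214
0.32 29 0.102 0.114 0.212
0.33 113 0.112 0.115 0.164
0.34 15 0.141 0.154 0.206
0.35 22 0.159 0.16 0.206
```

View pics/g2.png

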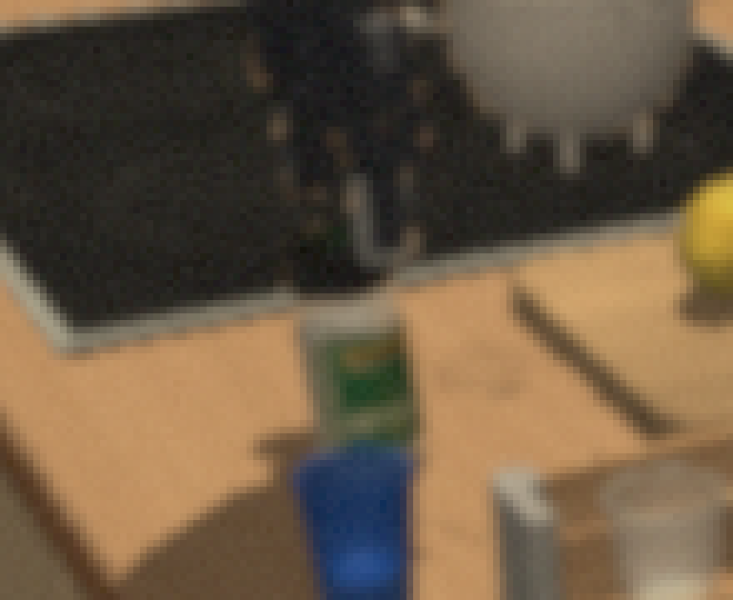

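The open fingertips sit at about z 0.113 in the depth data while the TCP reads 0.097, so the fingers are about 20 mm higher than the documentation implies. They pressed on top of the cap, and the jar is still upright and in place. I'll go 21 mm lower and grip.

```bash
python3 -m jog '0 0 7 0; 0 0 14 0; 0 0 21 0; 0 0 21 0; 0 0 21 0'; python3 -m jog '0 0 0 0; 0 0 0 0; 0 0 0 0; 0 0 0 0; 0 0 0 0; 0 0 0 0' 38 40
```

```text
time_s: 4.7
tool_pos: [0.4781, 0.2843, 0.0761]
eef_rot: [-0.023, -3.141, 0.001]
wrist_force: [-0.3, -0.4, 0.6]
gripper_width: 0.085
finger_force: 0.0
time_s: 5.3
tool_pos: [0.4788, 0.2847, 0.077]
eef_rot: [0.023, 3.141, 0.001]
wrist_force: [1.0, 0.2, 4.9]
gripper_width: 0.0437
finger_force: 40.9
```

```bash
python3 -m jog '0 0 -10 0; 0 0 -40 0; 0 0 -75 0; 0 0 -100 0; -6 -40 -105 0; -12 -80 -105 0; -18 -120 -105 0; -24 -160 -105 0';python3 -m jog '-6 -40 0 0; -12 -80 0 0; -16 -110 0 0; -18.5 -128 0 0; -18.5 -132 0 0; -18.5 -132 0 0'; python3 - <<'E'
from h import *
s=env.observe();print(s["gripper_width"],s["finger_force"])
for c in("scene","top"):
  im,P=cloud(c)
  for n in("black_spice","crate_slot","crate_push_left","crate_push_right"):find(n,c)
rel(.517,-.008,.09)
E
```

```text
time_s: 6.1
tool_pos: [0.4995, 0.1225, 0.1819]
eef_rot: [-0.022, -3.141, 0.0]
wrist_force: [-0.2, -0.1, -1.0]
gripper_width: 0.0434
finger_force: 41.2
time_s: 6.7
tool_pos: [0.5161, -0.0082, 0.1816]
eef_rot: [-0.025, -3.141, -0.001]
wrist_force: [0.3, 0.7, -1.5]
gripper_width: 0.0434
finger_force: 41.2
0.04341152782818848 41.247299909591675
scene tip black_spice [ 0.5175 -0.01    0.1033] [304. 184.] 0.96
scene tip crate_slot [ 0.5107 -0.0109  0.0125] [303. 218.] 0.67
scene tip crate_push_left [0.4675 0.0942 0.0369] [268. 196.] 0.67
scene tip crate_push_right [ 0.4597 -0.1116  0.0353] [304. 237.] 0.55
scene tip crate_push_right [ 0.5569 -0.0085 -0.0022] [319. 218.] 0.17
top tip crate_push_left [0.4634 0.0968 0.0441] [288. 221.] 0.62
t 7.2 shift mm [-0.6 -0.3 91.5] az 1.5567 roll None
```

```bash
python3 -m jog '0 0 30 0; 0 0 60 0; 0 0 80 0; 0 0 88 0; 0 0 92 0; 0 0 93 0; 0 0 93 0'; python3 -m jog '0 0 0 0; 0 0 0 0; 0 0 0 0; 0 0 0 0; 0 0 0 0' 70
```

```text
time_s: 7.9
tool_pos: [0.5173, -0.0081, 0.0893]
eef_rot: [0.023, 3.14, 0.0]
wrist_force: [-0.9, 0.2, -0.8]
gripper_width: 0.0437
finger_force: 41.4
time_s: 8.4
tool_pos: [0.5166, -0.0082, 0.0886]
eef_rot: [0.023, 3.141, 0.0]
wrist_force: [0.2, 0.3, -0.4]
gripper_width: 0.0699
finger_force: 0.0
```

```bash
python3 -m jog '0 0 -20 0; 0 0 -60 0; 0 0 -110 0; 40 0 -120 0; 80 0 -120 0; 110 0 -120 0; 110 0 -120 0' 85;  python3 - <<'E'
from h import *
for n in("top","scene"):
  im,P=cloud(n)
  np.save(n+"P.npy",P);cv2.imwrite(f"pics/{n}1.png",im[:,:,::-1])
  for t in("black_spice","crate_slot","crate_push_left","crate_push_right","crate_far_left","crate_far_right"):find(t,n)
E
```

```text
time_s: 9.1
tool_pos: [0.4014, -0.0068, 0.2086]
eef_rot: [-0.023, -3.137, 0.001]
wrist_force: [0.7, 0.8, 0.1]
gripper_width: 0.0853
finger_force: 0.0
top tip black_spice [ 0.4244 -0.3378 -0.0006] [434. 239.] 0.29
top tip crate_slot [ 0.5171 -0.0053  0.016 ] [324. 205.] 0.97
top tip crate_push_left [0.4638 0.0922 0.0459] [290. 221.] 0.98
top tip crate_push_left [0.6641 0.1039 0.0385] [289. 155.] 0.48
top tip crate_push_right [ 0.4638 -0.1059  0.0403] [358. 223.] 0.73
top tip crate_far_left [0.6649 0.1034 0.0358] [289. 155.] 0.95
top tip crate_far_right [ 0.6614 -0.1261  0.0342] [365. 158.] 0.78
scene tip black_spice [ 0.5202 -0.0085  0.0118] [306. 217.] 0.73
scene tip crate_slot [ 0.5154 -0.0111  0.0111] [305. 218.] 0.91
scene tip crate_slot [0.6094 0.0719 0.0088] [321. 196.] 0.68
scene tip crate_push_left [0.4662 0.096  0.0387] [267. 195.] 0.9
scene tip crate_push_right [ 0.4576 -0.1123  0.0355] [303. 238.] 0.72
scene tip crate_push_right [0.6102 0.0695 0.0102] [322. 196.] 0.19
scene tip crate_far_left [ 0.4598 -0.1106  0.0361] [303. 237.] 0.38
scene tip crate_far_right [ 0.655  -0.1275  0.0374] [381. 216.] 0.6
```

View pics/top1.png

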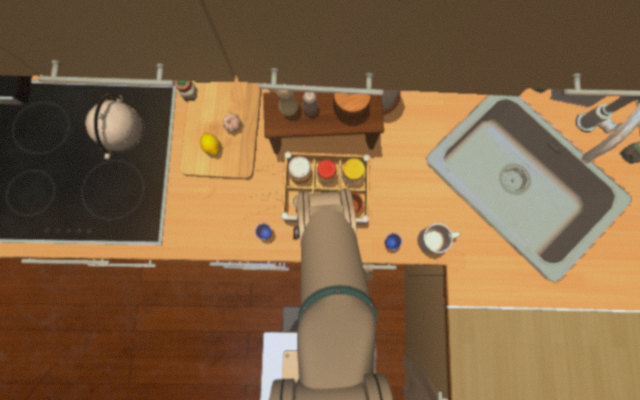

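The arm is over the crate front and the jar is in its slot. The rack's front edge runs from (266,137) to (383,130). Next I'll work out the rack's lateral position.

```bash
python3 - <<'E'
from h import *
P=np.load("topP.npy")
m=((P[...,2]>.158)&(P[...,2]<.174)).astype(np.uint8);m[:,:250]=0;m[:,400:]=0;m[:80]=0;m[145:]=0
n,l,s,_=cv2.connectedComponentsWithStats(m,connectivity=4);i=1+np.argmax(s[1:,4]);m=l==i;Q=P[m]
k=np.array([-.0717,.688]);
for th in(.06,.065,.07,.075):
    ex=np.array([np.cos(th),np.sin(th)]);ey=np.array([-ex[1],ex[0]])
    a=Q[:,:2]@ex;b=Q[:,:2]@ey
    f=(a>np.percentile(a,2)+.005)&(a<np.percentile(a,2)+.04)
    print(th,"a",np.percentile(a,[.5,2,5]).round(4),"b",np.percentile(b[f],[.3,1,3,97,99,99.7]).round(4))
# end edges per row
L=[];R=[]
for v in range(100,136):
    u=np.where(m[v])[0]
    if len(u)>40:L.append(P[v,u[0]]);R.append(P[v,u[-1]])
L=np.array(L);R=np.array(R)
print("L",np.c_[L[::4,:2],R[::4,:2]].round(4).tolist())
F=np.array([P[np.where(m[:,u])[0][-1],u] for u in range(268,382) if m[:,u].any()])
F=F[F[:,0]<.71];kk=np.polyfit(F[:,1],F[:,0],1);r=F[:,0]-np.polyval(kk,F[:,1]);g=abs(r)<2*r.std();print(np.polyfit(F[g,1],F[g,0],1),r.std())
# cheek fronts from scene cloud
S=np.load("sceneP.npy");q=S[(S[...,0]>.66)&(S[...,0]<.72)&(S[...,2]>.03)&(S[...,2]<.14)&(S[...,1]>-.22)&(S[...,1]<.2)]
print(len(q))
for y in np.arange(-.2,.2,.01):
    t=q[abs(q[:,1]-y)<.005]
    if len(t)>3:print(round(y,3),len(t),np.percentile(t[:,0],[5,50]).round(4),end=" ")
E
```

```text
0.06 a [0.6852 0.6868 0.6888] b [-0.2046 -0.202  -0.1959  0.1115  0.1173  0.12  ]
0.065 a [0.6855 0.6868 0.6885] b [-0.2081 -0.2055 -0.1991  0.1079  0.1138  0.1165]
0.07 a [0.6856 0.6866 0.6882] b [-0.2117 -0.209  -0.2029  0.1044  0.1104  0.113 ]
0.075 a [0.6855 0.6864 0.688 ] b [-0.2152 -0.2129 -0.2071  0.1008  0.1068  0.1094]
L [[0.7823, 0.1689, 0.7893, -0.1564], [0.7722, 0.1689, 0.7783, -0.1566], [0.7595, 0.1653, 0.7659, -0.1591], [0.7468, 0.1643, 0.754, -0.1589], [0.7344, 0.1634, 0.7427, -0.159], [0.7234, 0.1631, 0.732, -0.162], [0.7129, 0.163, 0.7202, -0.1618], [0.6997, 0.1617, 0.7088, -0.1618], [0.6903, 0.162, 0.6992, -0.157]]
[-0.0735691   0.68818627] 0.0008180458511297566
940
-0.16 115 [0.6977 0.7024] -0.15 250 [0.6954 0.6987] -0.14 69 [0.6939 0.6967] 0.13 239 [0.6883 0.7039] 0.14 235 [0.6735 0.6848] 0.15 32 [0.6718 0.6734]
```

```bash
cat >> h.py <<'E'
O=np.array([.6875,-.001]);TH=.072;EX=np.array([np.cos(TH),np.sin(TH)]);EY=np.array([-EX[1],EX[0]])
def toR(p): d=np.array(p[:2])-O; return np.array([d@EX,d@EY])
def toW(X,Y): return O+X*EX+Y*EY
def st():
    s=env.observe();print(round(float(s["time_s"]),2),"XY mm",(1000*toR(s["tool_pos"])).round(1),"z",round(1000*s["tool_pos"][2],1),"F(X,Y,z)",np.round([s["wrist_force"][:2]@EX,s["wrist_force"][:2]@EY,s["wrist_force"][2]],1),"fing",np.round(s["finger_force"],1))
def crate(cams=("top","scene")):
    for c in cams:
        env.read_camera(c)
        for t in("crate_far_left","crate_far_right","crate_push_left","crate_push_right","crate_slot","black_spice"):
            for d in env.tip_of(t,c)[:1]: P=w(c,d["point"]);print(c,t,(1000*toR(P)).round(1),round(1000*P[2]),round(d["confidence"],2))
E
python3 -c "
from h import *
st();x,y=toW(-.262,-.1);print(x,y);rel(x,y,.022,np.pi/2+TH)"
```

```text
9.8 XY mm [-280.6   14.7] z 208.5 F(X,Y,z) [ 0.4 -0.3  0.5] fing 0.0
0.4333725914899945 -0.11958861768310139
t 9.8 shift mm [ -28.6 -112.6  186.5] az 1.556 roll -0.087
```

```bash
python3 -m jog '-10 -40 20 -0.04; -20 -80 40 -0.087; -28 -112 70 -0.087; -28 -112 110 -0.087; -28 -112 150 -0.087; -28 -112 175 -0.087; -28 -112 186 -0.087; -28 -112 186 -0.087' 0 20; python3 -c "
from h import *
st()"
```

```text
time_s: 10.6
tool_pos: [0.432, -0.1187, 0.0209]
eef_rot: [0.114, -3.137, -0.002]
wrist_force: [-0.2, 0.1, 0.3]
gripper_width: -0.0001
finger_force: 0.0
10.6 XY mm [-263.3  -99.1] z 20.9 F(X,Y,z) [-0.2  0.1  0.3] fing 0.0
```

```bash
python3 -m jog '-8 0 0 0; -13 0 0 0; -16 0 0 0; -18 0 0 0; -20 0 0 0; -22 0 0 0; -24 0 0 0; -26 0 0 0'; python3 -c "
from h import *
st()"
```

```text
time_s: 11.4
tool_pos: [0.4552, -0.1179, 0.0224]
eef_rot: [0.111, -3.133, 0.002]
wrist_force: [-6.0, -1.1, 1.4]
gripper_width: 0.0002
finger_force: 0.0
11.4 XY mm [-240.1  -99.9] z 22.4 F(X,Y,z) [-6.1 -0.6  1.4] fing 0.0
```

```bash
python3 -m jog '-3 0 0 0; -6 0 0 0; -9 0 0 0; -12 0 0 0; -15 0 0 0; -18 0 0 0; -20 0 0 0; -20 0 0 0'; python3 -c "
from h import *
st();crate()"
```

```text
time_s: 12.2
tool_pos: [0.475, -0.1169, 0.0223]
eef_rot: [0.111, -3.132, 0.003]
wrist_force: [-5.3, -2.9, -0.1]
gripper_width: 0.0
finger_force: 0.0
12.2 XY mm [-220.3 -100.3] z 22.3 F(X,Y,z) [-5.5 -2.6 -0.1] fing 0.0
top crate_far_left [-21.1 124. ] 38 0.94
top crate_far_right [  -7.2 -104.3] 36 0.87
top crate_push_left [-220.3   97.2] 44 0.93
top crate_push_right [-202.3 -102.8] 39 0.94
top crate_slot [-206.2    1. ] 13 0.58
top black_spice [-153.9    1.4] 12 0.62
scene crate_far_right [  -9.  -104.4] 37 0.73
scene crate_push_left [-218.4   98.2] 38 0.64
scene crate_push_right [-208.6 -106.3] 40 0.88
scene crate_slot [-163.    -3.4] 9 0.56
```

```bash
python3 -m jog '15 0 0 0; 30 40 0 0; 30 88 0 0; 30 136 0 0; 30 180 0 0; 27 198 0 0; 23 198 0 0; 19 198 0 0';python3 -m jog '-3 0 0 0; -6 0 0 0; -9 0 0 0; -12 0 0 0; -15 0 0 0; -18 0 0 0; -21 0 0 0; -24 0 0 0'; python3 -c "
from h import *
st()"
```

```text
time_s: 13.7
tool_pos: [0.4463, 0.0804, 0.0229]
eef_rot: [-0.115, 3.138, -0.001]
wrist_force: [0.2, 0.0, -0.8]
gripper_width: 0.0001
finger_force: 0.0
time_s: 14.5
tool_pos: [0.4653, 0.0804, 0.0217]
eef_rot: [0.111, -3.132, 0.003]
wrist_force: [-7.7, 0.0, -0.4]
gripper_width: -0.0001
finger_force: 0.0
14.5 XY mm [-215.7   97.1] z 21.7 F(X,Y,z) [-7.7  0.6 -0.4] fing 0.0
```

```bash
python3 -m jog '-4 0 0 0; -8 0 0 0; 8 0 0 0; 27 -40 0 0; 27 -88 0 0; 27 -136 0 0; 27 -180 0 0; 24 -198 0 0';python3 -m jog '-5 0 0 0; -9 0 0 0; -13 0 0 0; -17 0 0 0; -21 0 0 0; -25 0 0 0; -29 0 0 0; -32 0 0 0'; python3 -c "
from h import *
st();crate()"
```

```text
time_s: 15.3
tool_pos: [0.4584, -0.124, 0.0223]
eef_rot: [0.099, -3.138, 0.005]
wrist_force: [-0.6, 0.5, -0.6]
gripper_width: 0.0001
finger_force: 0.0
time_s: 16.1
tool_pos: [0.4878, -0.1146, 0.0217]
eef_rot: [0.115, -3.131, 0.002]
wrist_force: [-6.3, -2.2, 0.9]
gripper_width: -0.0
finger_force: 0.0
16.1 XY mm [-207.4  -98.9] z 21.7 F(X,Y,z) [-6.4 -1.8  0.9] fing 0.0
top crate_far_left [  5.1 118.3] 36 0.8
top crate_far_right [   8.  -114.5] 37 0.83
top crate_push_left [-195.7  100.8] 43 0.84
top crate_push_right [-192.4  -96.6] 39 0.69
top black_spice [-139.2    3.1] 8 0.6
scene crate_far_right [   3.1 -114.3] 37 0.74
scene crate_push_left [-192.3  101.3] 40 0.66
scene crate_push_right [-194.7 -101.4] 36 0.95
scene crate_slot [-146.2    0.8] 10 0.76
scene black_spice [   4.5 -112.8] 36 0.27
```

```bash
python3 -m jog '-4 0 0 0; -8 0 0 0; -12 0 0 0; 8 0 0 0; 20 48 0 0; 20 96 0 0; 20 144 0 0; 18 192 0 0';python3 -m jog '-2 7 0 0; -8 7 0 0; -13 7 0 0; -18 7 0 0; -22 7 0 0; -27 7 0 0; -32 7 0 0; -36 7 0 0'; python3 -c "
from h import *
st()"
```

```text
time_s: 17.6
tool_pos: [0.4593, 0.0784, 0.0226]
eef_rot: [-0.117, 3.139, 0.0]
wrist_force: [1.2, -0.1, -0.7]
gripper_width: 0.0001
finger_force: 0.0
time_s: 18.4
tool_pos: [0.4918, 0.0823, 0.0216]
eef_rot: [0.108, -3.132, 0.004]
wrist_force: [-7.8, 1.7, -0.2]
gripper_width: -0.0001
finger_force: 0.0
18.4 XY mm [-189.2   97.2] z 21.6 F(X,Y,z) [-7.7  2.2 -0.2] fing 0.0
```

```bash
python3 -m jog '-3 0 0 0; -6 0 0 0; 10 0 0 0; 22 -48 0 0; 22 -96 0 0; 22 -144 0 0; 21 -192 0 0; 18 -198 0 0';python3 -m jog '-4 0 0 0; -8 0 0 0; -12 0 0 0; -16 0 0 0; -20 0 0 0; -24 0 0 0; -28 0 0 0; -32 0 0 0'; python3 -c "
from h import *
st();crate()"
```

```text
time_s: 19.2
tool_pos: [0.4899, -0.1251, 0.0219]
eef_rot: [0.089, -3.138, 0.009]
wrist_force: [-0.2, 0.2, -1.1]
gripper_width: -0.0001
finger_force: 0.0
time_s: 20.0
tool_pos: [0.5189, -0.1108, 0.0215]
eef_rot: [0.117, -3.13, 0.003]
wrist_force: [-7.0, -2.0, 0.3]
gripper_width: 0.0001
finger_force: 0.0
20.0 XY mm [-176.1  -97.3] z 21.5 F(X,Y,z) [-7.1 -1.5  0.3] fing 0.0
top crate_far_left [ 30.9 118.9] 37 0.88
top crate_far_right [  38.6 -108.2] 35 0.63
top crate_push_left [-171.7   99.6] 45 0.58
top crate_slot [-110.6    4.3] 17 0.92
top black_spice [-109.4    0.8] 10 0.78
scene crate_far_right [  39.1 -108. ] 38 0.68
scene crate_push_left [-168.2   99. ] 37 0.94
scene crate_push_right [-161.5 -104.3] 37 0.89
scene crate_slot [-115.2   -3.8] 16 0.91
```

```bash
python3 -m jog '12 0 0 0; 22 46 0 0; 22 94 0 0; 22 142 0 0; 21 190 0 0; 17 197 0 0; 14 197 0 0; 11 197 0 0';python3 -m jog '-3 0 0 0; -6 0 0 0; -9 0 0 0; -12 0 0 0; -15 0 0 0; -18 0 0 0; -21 0 0 0; -24 0 0 0'; python3 -c "
from h import *
st()"
```

```text
time_s: 21.5
tool_pos: [0.4982, 0.084, 0.0224]
eef_rot: [0.115, -3.139, 0.002]
wrist_force: [-5.8, -0.5, 2.0]
gripper_width: -0.0001
finger_force: 0.0
time_s: 22.3
tool_pos: [0.5182, 0.0834, 0.0214]
eef_rot: [0.109, -3.132, 0.004]
wrist_force: [-7.3, 0.9, 0.0]
gripper_width: 0.0002
finger_force: 0.0
22.3 XY mm [-162.8   96.4] z 21.4 F(X,Y,z) [-7.2  1.4  0. ] fing 0.0
```

```bash
python3 -m jog '12 0 0 0; 28 -46 0 0; 28 -94 0 0; 28 -142 0 0; 28 -190 0 0; 25 -195 0 0; 22 -195 0 0';python3 -m jog '-4 0 0 0; -8 0 0 0; -12 0 0 0; -16 0 0 0; -20 0 0 0; -24 0 0 0; -28 0 0 0; -31 0 0 0'; python3 -c "
from h import *
st();crate()"
```

```text
time_s: 23.0
tool_pos: [0.5138, -0.1145, 0.0222]
eef_rot: [0.101, -3.139, 0.002]
wrist_force: [-0.3, 1.3, -1.1]
gripper_width: -0.0001
finger_force: 0.0
time_s: 23.8
tool_pos: [0.5409, -0.1075, 0.0214]
eef_rot: [0.116, -3.13, 0.003]
wrist_force: [-8.0, -2.2, -0.1]
gripper_width: -0.0002
finger_force: 0.0
23.8 XY mm [-153.9  -95.7] z 21.4 F(X,Y,z) [-8.1 -1.6 -0.1] fing 0.0
top crate_far_left [ 49.3 121.1] 36 0.82
top crate_far_right [  64.  -109.6] 37 0.86
top crate_push_left [-148.1   95.4] 44 0.66
top crate_slot [-90.2  -0.4] 16 0.63
scene crate_far_left [-140.2 -106.1] 36 0.47
scene crate_far_right [  58.6 -108.3] 39 0.63
scene crate_push_left [-144.4   98.4] 38 0.85
scene crate_push_right [-140.1 -104.6] 36 0.73
scene crate_slot [-91.8  -4.2] 11 0.55
```

```bash
python3 -m jog '12 0 0 0; 24 46 0 0; 24 94 0 0; 24 142 0 0; 23 190 0 0; 19 197 0 0; 16 197 0 0; 13 197 0 0';python3 -m jog '-3 0 0 0; -6 0 0 0; -9 0 0 0; -12 0 0 0; -15 0 0 0; -18 0 0 0; -20 0 0 0; -21 0 0 0'; python3 -c "
from h import *
st()"
```

```text
time_s: 25.3
tool_pos: [0.5182, 0.0873, 0.0224]
eef_rot: [0.114, -3.139, 0.002]
wrist_force: [-0.6, -0.9, 0.7]
gripper_width: 0.0002
finger_force: 0.0
time_s: 26.1
tool_pos: [0.5352, 0.087, 0.0214]
eef_rot: [0.109, -3.132, 0.003]
wrist_force: [-7.9, 1.4, 0.9]
gripper_width: -0.0002
finger_force: 0.0
26.1 XY mm [-145.6   98.7] z 21.4 F(X,Y,z) [-7.8  2.   0.9] fing 0.0
```

```bash
python3 -m jog '12 0 0 0; 25 -46 0 0; 25 -94 0 0; 25 -142 0 0; 25 -190 0 0; 22 -195 0 0; 18 -195 0 0';python3 -m jog '-3 0 0 0; -6 0 0 0; -9 0 0 0; -12 0 0 0; -15 0 0 0; -18 0 0 0; -21 0 0 0; -24 0 0 0'; python3 -c "
from h import *
st();crate()"
```

```text
time_s: 26.8
tool_pos: [0.5346, -0.111, 0.0222]
eef_rot: [0.101, -3.139, 0.002]
wrist_force: [0.1, 0.6, 0.2]
gripper_width: 0.0002
finger_force: 0.0
time_s: 27.6
tool_pos: [0.5544, -0.105, 0.0213]
eef_rot: [0.115, -3.13, 0.003]
wrist_force: [-7.2, -0.3, -1.3]
gripper_width: -0.0001
finger_force: 0.0
27.6 XY mm [-140.2  -94.1] z 21.3 F(X,Y,z) [-7.2  0.2 -1.3] fing 0.0
top crate_far_left [ 66.7 118.3] 37 0.76
top crate_far_right [  75.6 -109.6] 38 0.85
top crate_push_left [-122.3    1.4] 13 0.64
top crate_slot [-72.2   1.4] 14 0.89
top black_spice [-70.7  -1.2] 12 0.68
scene crate_far_right [  70.3 -111.8] 36 0.79
scene crate_push_left [-130.2   99.3] 40 0.9
scene crate_push_right [-124.3 -103.8] 39 0.89
scene crate_slot [-78.   -3.1] 11 0.76
```

```bash
python3 -m jog '12 0 0 0; 23 46 0 0; 23 94 0 0; 23 142 0 0; 22 190 0 0; 17 197 0 0; 14 197 0 0; 12 197 0 0';python3 -m jog '-3 0 0 0; -6 0 0 0; -9 0 0 0; -11 0 0 0; -13 0 0 0; -15 0 0 0; -17 0 0 0; -17 0 0 0'; python3 -c "
from h import *
st()"
```

```text
time_s: 29.1
tool_pos: [0.5332, 0.09, 0.0224]
eef_rot: [0.114, -3.139, 0.002]
wrist_force: [0.0, -0.6, 0.1]
gripper_width: 0.0001
finger_force: 0.0
time_s: 29.9
tool_pos: [0.5466, 0.0899, 0.0214]
eef_rot: [0.109, -3.133, 0.003]
wrist_force: [-5.9, 0.2, -1.6]
gripper_width: -0.0001
finger_force: 0.0
29.9 XY mm [-134.   100.8] z 21.4 F(X,Y,z) [-5.8  0.7 -1.6] fing 0.0
```

```bash
python3 -m jog '12 0 0 0; 25 -46 0 0; 25 -94 0 0; 25 -142 0 0; 25 -190 0 0; 20 -195 0 0; 15 -195 0 0';python3 -m jog '-3 0 0 0; -6 0 0 0; -9 0 0 0; -12 0 0 0; -15 0 0 0; -18 0 0 0; -20 0 0 0; -20 0 0 0'; python3 -c "
from h import *
st()"
```

```text
time_s: 30.6
tool_pos: [0.5487, -0.1077, 0.0223]
eef_rot: [0.102, -3.14, 0.002]
wrist_force: [-0.1, 0.0, 1.0]
gripper_width: -0.0003
finger_force: 0.0
time_s: 31.4
tool_pos: [0.5615, -0.1022, 0.0207]
eef_rot: [0.115, -3.124, 0.004]
wrist_force: [-12.4, -1.5, 1.3]
gripper_width: 0.0
finger_force: 0.0
31.4 XY mm [-133.   -91.8] z 20.7 F(X,Y,z) [-12.5  -0.6   1.3] fing 0.0
```

```bash
python3 -m jog '12 0 0 0; 25 46 0 0; 25 94 0 0; 25 142 0 0; 24 187 0 0; 18 193 0 0; 15 193 0 0; 13 193 0 0';python3 -m jog '-3 0 0 0; -5 0 0 0; -7 0 0 0; -9 0 0 0; -10 0 0 0; -11 0 0 0; -12 0 0 0; -12 0 0 0'; python3 -c "
from h import *
st();crate()"
```

```text
time_s: 32.2
tool_pos: [0.5423, 0.0887, 0.0224]
eef_rot: [0.113, -3.139, 0.002]
wrist_force: [0.2, 0.0, 0.7]
gripper_width: 0.0
finger_force: 0.0
time_s: 33.0
tool_pos: [0.5477, 0.0883, 0.0211]
eef_rot: [0.112, -3.128, 0.006]
wrist_force: [-10.8, -0.7, 2.0]
gripper_width: 0.0004
finger_force: 0.0
33.0 XY mm [-133.    99.1] z 21.1 F(X,Y,z) [-10.8   0.1   2. ] fing 0.0
top crate_far_left [24.6  0.8] 14 0.6
scene crate_push_left [-117.3   99.6] 37 0.75
scene crate_push_right [-119.8 -104.9] 39 0.77
scene crate_slot [-65.1  -2.4] 10 0.86
scene black_spice [-62.9   1.4] 9 0.94
```

Both sides stop at TCP X of about -133 mm, and the force is rising there. I'll press each side a little harder to confirm contact with the batten.

```bash
python3 -m jog '-1 0 0 0; -2 0 0 0; -3 0 0 0; -4 0 0 0; -4 0 0 0'; python3 -c "
from h import *
st()"; python3 -m jog '12 0 0 0; 25 -46 0 0; 25 -94 0 0; 25 -142 0 0; 25 -190 0 0; 16 -195 0 0; 12 -195 0 0'; python3 -m jog '-3 0 0 0; -6 0 0 0; -8 0 0 0; -10 0 0 0; -12 0 0 0; -14 0 0 0; -16 0 0 0; -16 0 0 0'; python3 -c "
from h import *
st()"
```

```text
time_s: 34.2
tool_pos: [0.5476, 0.0876, 0.0201]
eef_rot: [0.112, -3.12, 0.009]
wrist_force: [-18.8, -1.4, 2.6]
gripper_width: -0.0
finger_force: 0.0
34.2 XY mm [-133.2   98.4] z 20.1 F(X,Y,z) [-18.9  -0.    2.6] fing 0.0
time_s: 34.9
tool_pos: [0.5609, -0.1081, 0.0225]
eef_rot: [-0.104, 3.139, -0.001]
wrist_force: [-0.3, 0.8, 0.2]
gripper_width: 0.0
finger_force: 0.0
time_s: 35.7
tool_pos: [0.5611, -0.1035, 0.0189]
eef_rot: [0.115, -3.11, 0.005]
wrist_force: [-23.4, -1.2, 2.6]
gripper_width: -0.0001
finger_force: 0.0
35.7 XY mm [-133.5  -93.1] z 18.9 F(X,Y,z) [-23.5   0.4   2.6] fing 0.0
```

```bash
python3 -m jog '10 0 0 0; 40 0 0 0; 80 0 -30 0; 100 0 -80 0; 100 0 -120 0; 100 0 -120 0'; python3 -c "
from h import *
st();crate()
a,_=env.read_camera('scene');b,_=env.read_camera('top')
cv2.imwrite('pics/fin.png',np.hstack([cv2.resize(a[110:260,220:420],(400,300)),cv2.resize(b[80:230,230:430],(400,300))])[:,:,::-1])"
```

```text
time_s: 36.3
tool_pos: [0.4798, -0.1087, 0.1476]
eef_rot: [-0.119, 3.129, -0.002]
wrist_force: [1.9, 1.0, 0.2]
gripper_width: -0.0004
finger_force: 0.0
36.3 XY mm [-215.   -92.4] z 147.6 F(X,Y,z) [1.9 0.8 0.2] fing 0.0
top crate_far_left [-116.4    3.9] 13 0.61
top crate_push_right [-118.   -98.8] 41 0.92
top black_spice [-62.3   1.3] 10 0.82
scene crate_far_right [26.5 77.4] 9 0.62
scene crate_push_left [-119.3  104.6] 38 0.55
scene crate_push_right [-121.  -101.7] 37 0.69
scene crate_slot [-68.1  -0.8] 14 0.69
scene black_spice [-62.   -0.2] 11 0.55
```

View pics/fin.png

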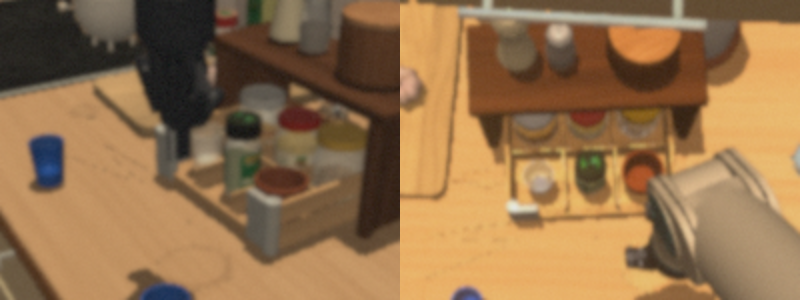

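All six items stand upright in the crate, it sits square in the bay, and the arm is clear of everything. Handing in.

```bash
python3 -m jog '30 0 -20 0; 30 0 -20 0; 30 0 -20 0'; python3 -c "
from h import *
print(env.job_done())"
```

```text
time_s: 37.4
tool_pos: [0.4466, -0.1133, 0.163]
eef_rot: [-0.112, 3.138, -0.001]
wrist_force: [0.1, -0.4, -0.5]
gripper_width: -0.0
finger_force: 0.0
the job is handed in; nothing more can be done
None
```

I handed the job in at about 37 s, and the cell gave no verdict: the jar is upright in the front-middle compartment, the crate stopped firmly on both sides at the batten about 81 mm in (highest reading 23.5 N), and the mug was never approached.

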